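# Stack turning blanks face to face with a separator sheet between

### The arm

A 7-joint arm with a two-finger parallel gripper is mounted at the origin on the work surface. World frame = base frame: x ahead of the robot, y to its left, z up, the work surface at z = 0. Lengths are in mm, angles in rad, forces in N, time in s.
With the tool pointing down it reaches from about 425 to 825 mm from the base axis. Payload 3.6 kg.
Tool frame: the origin (TCP) lies at the very end of the fingers, on their centre line; the grasp point (between the pads) lies 19 mm behind it; z points along the fingers, y is the line along which they close (so a half turn about z gives the same grasp; the last joint's range is limited). The gripper opens to 93 mm and grips with 3 to 60 N. Pads are 15 mm wide; open, the fingers measure 128 mm over their backs; the gripper's body (75 mm by 188 mm) begins 65 mm behind the grasp point.
Start: joints at [1.153, 0.615, -0.013, 1.423, 0.008, 1.103, -0.04], TCP at [248.213, -600.71, 218.64] pointing down, gripper open.
Joint ranges: [-3.12, 3.12], [-0.3, 2.06], [-1.34, 1.32], [0.26, 2.42], [-1.36, 4.5], [0.01, 1.98], [-2.84, 2.84]. Speed limits (rad/s): [2.79, 2.79, 3.14, 3.14, 3.14, 3.14, 3.14].

### API

Orientations are given as a rotation vector (axis times angle).
In Python, from station import bot gives the robot as it stands.
- The arm moves only by the tool jog_arm, never from a script. Its argument "increments" is a list of rows, each a list of 7 numbers: the turn, a rotation vector about the tool's x, y, z in units of 8 degrees (1.0 is 8 degrees), then the shift along the tool's x, y, z in mm, then the closure in counts, from 0 (fully open) to 255 (shut). In form: [[ax, ay, az, dx, dy, dz, jaw], ...]. A call has 1 to 12 rows; each row is the pose to reach, as a shift and turn from the pose commanded when the call began, along the tool's axes at that moment; what a row does not reach only later rows make up. A row lasts 1/10 s, in which the tool goes at most 50 mm and 8.59 degrees, less where a joint would pass 70% of its speed; a pose out of reach is approached as far as the arm can. A call with a gripper value outside its range is refused whole. The fingers move at their own pace and stop on an object; "newtons" is the grip in N (left out, the last holds). Time passes only in rows, so rows that repeat a pose let the fingers close. It gives the time, the measured TCP pose, the force, the opening and the grip force at its end, in the units of the state.
- bot.read_state(): the state, without advancing time (a new reading comes with each control period).
- bot.grab_frame(name): name is "side" or "top" or "wrist"; returns a dict with "pixels" (384x512x3 uint8, red, green, blue), "fx", "fy", "cx", "cy" (pixels), "R" (3x3) and "t" (3): a world point X has camera coordinates R X + t; the wrist camera has in their place "mount" (4x4, takes a point from camera to tool coordinates, whose origin is the TCP and whose axes are the flange's). Camera axes: x right, y down, z forward; pixel columns grow to the right and rows downward; lengths in mm; the calibration is good to about 2 mm. The wrist camera is an equidistant fisheye: a pixel r from the principal point sees the ray r / f radians off the axis. A picture is of the moment at which its call begins: read the wrist's pose just before it. There is no depth.
- bot.job_done(): hands the job in; it is judged then, once.
Trained networks look in a picture, given as the dict that the camera call returned (one of the last four; its "shot" number tells which), for a name from the list of things; names that differ only in an ending like _2 or _b are one class to them, and where a whole thing is asked for, a point or a joint stands for the part that bears it (a point fixed in the world has none). Each returns a list of dicts, best first, with "confidence" (0 to 1); they miss things now and then, are a little off and sometimes report something else, mostly with a low value. They report only what shows in the picture. A call takes as long as a camera call. They do not tell look-alikes from the thing itself.
- bot.regions_of(picture, name): "mask" (384x512 bool, what is visible of it) and "position" ([column, row] in pixels, amid what is visible of it).
- bot.spot_point(picture, name): "position" ([column, row] in pixels: a listed point, or the origin of a listed thing).
The state is a dict: "t": time; "joint_positions": joint angles; "qd": joint speeds; "tau": joint torques, N m; "position": TCP position; "ee_rot": TCP orientation; "wrist_force": force on the tool from outside, world axes, zero at the start; "ft_torque": the same for the moment, N m; "opening": opening from 0.0 (shut) to 1.0 (fully open); "gripper_force": force on a finger pad.
Only numpy, scipy, OpenCV 4.12 (cv2) and the standard library are available. Lean on these libraries where they do the work, as an engineer would, in place of code of your own. Each camera call takes 0.05 s, during which the arm holds its last target. There are 200 camera calls.

### The job

Stack the two large turning blanks for drying. First lay the notched plywood separator sheet flat and centred on the blank that sits in the drying stand, with its long side running along the stand's long side, and let go of it; then set the other large blank, tenon still up, gently down on the sheet, centred over the lower one, and leave the stack. Do not drop the blank, and leave everything else where it is.

Things in the scene. Friction and masses are not known exactly. Their poses are not given: they have to be found in the camera images.
- sheet_mid (a point): centre (half-way up) of the loose plywood separator sheet, 180 x 120 x 10 mm (its x, y, z), lying flat on the bench, 0.11 kg. In the middle of each long side a notch 80 mm long and 30 mm deep is cut, so that the middle of the sheet is a waist 60 mm wide along y, to be gripped across y
- lower_face (a point): centre of the flat top face of the lower blank: a loose round wood disc, 130 mm across, 40 mm thick; its 54 mm wide tenon points down into the 60 mm hole of the stand, so it cannot slide off. Its top face lies 70 mm above the bench; z up. About 0.38 kg
- stand_mid (a point): centre of the top of the fixed drying stand, a wood board 240 x 170 x 30 mm (its x, y, z) on the bench; its long side is x
- upper_tenon (a point): centre (half-way up) of the tenon on top of the other large blank, which stands on the bench: a loose round wood disc, 130 mm across, 40 mm thick, 0.27 to 0.49 kg, with an upright round tenon 50 mm across, 30 mm high on top. This point is 15 mm above the disc's upper face, 55 mm above its underside. Grip it by the tenon
- upper_face (a point): centre of the flat underside of that same large blank; z up
- small: a smaller round wood blank, 92 mm across and 55 mm thick with a 38 mm wide, 20 mm high tenon on top (75 mm high in all); origin under its centre. Not used
- bowl: a loose turned wood bowl, 130 mm across, 55 mm high; origin under its centre. Not used
- mug: a white mug, 80 mm across, 90 mm high; origin under its centre. Not used
- jar: a wax jar, 72 mm across, 85 mm high; origin under its centre. Not used
- offcut: a squared timber offcut, 60 x 150 x 60 mm (x, y, z); origin under its centre. Not used
- brush: a bench brush 240 mm long, lying along its x axis. Not used
- gouge_blade (a point): a turning gouge about 300 mm long, lying along its y axis, about 32 mm high; this point is half-way along its steel blade. Not used
Mind the look-alikes: they are no part of the job. Of the things shaped like the part that bears sheet_mid, the wooden one is meant.

How it is judged (in metres and radians):
On the way:
1. the sheet lies flat and centred on the lower blank, along the stand, released, and the upper blank is not yet on it (horizontal distance between sheet_mid and lower_face below 0.02 m and z of sheet_mid in the frame of lower_face between 0.002 and 0.008 m and angle between sheet_mid's own z axis and vertical below 0.05 rad and angle between the x axis of sheet_mid and the x axis of stand_mid, either way round below 0.2 rad and contact force between the fingers and sheet below 0.2 N and linear speed of sheet below 0.02 m/s and contact force between sheet and lower above 0.3 N and horizontal distance between upper_face and lower_face above 0.1 m), for 0.2 s.
At the end, for the whole second after the job is handed in: Lower blank level in the stand; sheet flat on it, centred within 20 mm, long side within 0.2 rad of the stand's; upper blank on the sheet, tenon up, level within 0.05 rad, centred within 20 mm over the lower blank; all released and at rest (horizontal distance between each of sheet_mid, upper_face and lower_face below 0.02 m and z of sheet_mid in the frame of lower_face between 0.002 and 0.008 m and angle between each of sheet_mid, lower_face, upper_face's own z axis and vertical below 0.05 rad and angle between the x axis of sheet_mid and the x axis of stand_mid, either way round below 0.2 rad and horizontal distance between lower_face and stand_mid below 0.01 m and z of lower_face in the frame of stand_mid below 0.043 m and contact force between the fingers and sheet below 0.2 N and linear speed of each of sheet, upper below 0.02 m/s and z of upper_face in the frame of sheet_mid between 0.002 and 0.008 m and contact force between the fingers and upper below 0.2 N and contact force between upper and sheet above 1 N); the robot touches nothing.
It fails at once if the upper blank is dropped: it falls faster than 0.5 m/s (from over 13 mm) with no finger on it (linear speed of upper above 0.5 m/s and contact force between the fingers and upper below 0.1 N).
It fails at once if something else on the bench is moved by more than 40 mm (distance of any of small, bowl, mug, jar, offcut, brush, gouge_blade from where it was at the start of the episode above 0.04 m).
It also fails if it takes over 64 s, if anything falls off the work surface, if the arm or the gripper's body presses on something with over 40 N, if the wrist force passes 120 N, or if a joint passes its speed limit or range.

## Working session

There is one attempt and no reset: what is moved stays moved. The work goes in short steps, Python scripts to look and compute and a tool call to move; the robot and the scene stay as the last step left them, time stands still between calls to the robot, and variables do not carry over. Pictures are saved under pics/ and viewed, at most 10 in all, crops included, and the job is handed in when it is done.

Besides the shell and the picture viewer there is one more tool, called after "Request:" by a JSON object that holds its "op" and its "data". jog_arm: Moves the arm, as the interface text tells. Its arguments: {"type":"object","properties":{"increments":{"type":"array","items":{"type":"array","items":{"type":"number"}}},"newtons":{"type":"number"}},"required":["increments"]}

```bash
mkdir -p pics; ls; cat > h.py <<'E'
import numpy as np, cv2
from station import bot
from scipy.spatial.transform import Rotation as Ro
def save(f,n): cv2.imwrite('pics/'+n+'.png',cv2.cvtColor(f['pixels'],cv2.COLOR_RGB2BGR))
def ray(f,px,st=None):
    u=(px[0]-f['cx'])/f['fx'];v=(px[1]-f['cy'])/f['fy']
    if 'mount' in f:
        r=np.hypot(u,v);d=np.array([u/r*np.sin(r),v/r*np.sin(r),np.cos(r)]) if r>1e-9 else np.array([0,0,1.])
        M=np.array(f['mount']);R=Ro.from_rotvec(st['ee_rot']).as_matrix()
        return np.array(st['position'])+R@M[:3,3],R@M[:3,:3]@d
    R=np.array(f['R']);return -R.T@np.array(f['t']),R.T@np.array([u,v,1.])
def at(f,px,z,st=None):
    o,d=ray(f,px,st);return o+d*(z-o[2])/d[2]
E
python3 - <<'E'
from h import *
s=bot.read_state();print(s['t'],s['position'],s['ee_rot'],s['opening'],s['wrist_force'])
Z=dict(sheet_mid=5,lower_face=70,stand_mid=30,upper_tenon=55,upper_face=0,small=0,bowl=0,mug=0,jar=0,offcut=0,brush=0,gouge_blade=16)
ims=[]
for c in ['top','side']:
    f=bot.grab_frame(c);ims.append(f['pixels']);save(f,c)
    for n,z in Z.items():
        for r in bot.spot_point(f,n)[:3]:
            if r['confidence']>.2: print(c,n,round(r['confidence'],2),np.round(r['position']),np.round(at(f,r['position'],z)))
E
```

```text
pics
0.0 [ 247.88613356 -600.02197717  217.50158397] [-3.07906362e+00 -6.11087296e-01  8.73523708e-04] 1.00067389581634 [-0.14983203 -0.4931889  -0.12457875]
top sheet_mid 0.85 [100. 265.] [296. 516.   5.]
top sheet_mid 0.57 [143. 208.] [481. 383.   5.]
top lower_face 0.58 [263. 179.] [566. -15.  70.]
top upper_tenon 0.74 [360. 219.] [ 437. -322.   55.]
top upper_face 0.94 [354. 226.] [ 416. -318.    0.]
top small 0.72 [346. 170.] [ 603. -294.    0.]
top bowl 0.62 [329. 120.] [ 778. -243.    0.]
top mug 0.95 [310. 250.] [ 341. -169.    0.]
top jar 0.7 [181. 143.] [702. 259.   0.]
top offcut 0.87 [173. 284.] [233. 278.   0.]
top offcut 0.5 [179. 144.] [700. 267.   0.]
top brush 0.97 [404. 184.] [ 556. -488.    0.]
top gouge_blade 0.58 [200. 253.] [334. 189.  16.]
side sheet_mid 0.91 [199. 133.] [298. 538.   5.]
side sheet_mid 0.68 [246. 150.] [499. 356.   5.]
side sheet_mid 0.62 [276. 191.] [570.  51.   5.]
side lower_face 0.95 [276. 193.] [555. -24.  70.]
side upper_tenon 0.56 [259. 258.] [ 420. -318.   55.]
side upper_tenon 0.32 [310. 301.] [ 546. -523.   55.]
side upper_tenon 0.29 [261. 269.] [ 417. -364.   55.]
side upper_face 0.68 [258. 268.] [ 413. -317.    0.]
side small 0.77 [301. 253.] [ 586. -287.    0.]
side bowl 0.71 [344. 236.] [ 770. -247.    0.]
side mug 0.65 [231. 246.] [ 336. -197.    0.]
side jar 0.55 [294. 152.] [714. 288.   0.]
side offcut 0.75 [192. 170.] [236. 278.   0.]
side brush 0.91 [310. 301.] [ 559. -491.    0.]
side gouge_blade 0.55 [220. 176.] [350. 187.  16.]
```

View pics/top.png

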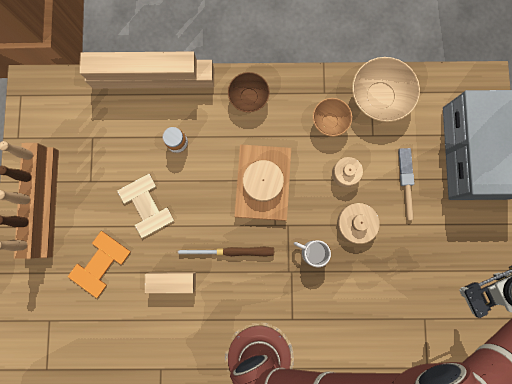

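View pics/side.png

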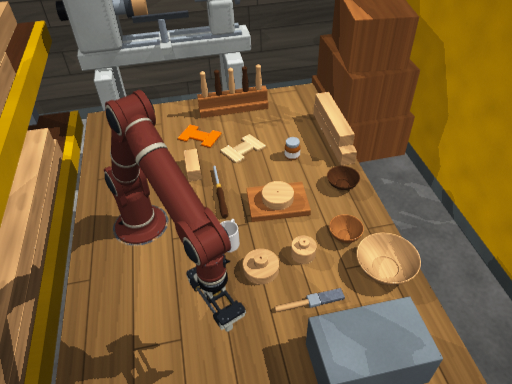

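The wooden notched sheet is at (145,206) in the top picture. The orange one at (100,265) is the decoy. The stand with the lower blank is at (263,183) and the upper blank at (359,223). Next I'll get the orientations.

```bash
cat >> h.py <<'E'
def rect(f,mask,z,st=None):
    v,u=np.nonzero(mask)
    P=np.array([at(f,(a,b),z,st)[:2] for a,b in zip(u,v)],np.float32)
    (c,wh,a)=cv2.minAreaRect(P)
    if wh[0]<wh[1]: a+=90
    a=(a+90)%180-90
    return np.round(c,1),np.round(wh,1),round(a,1)   # a: long axis, deg from world x
def goal(p,yaw=None,st=None):
    """increments to TCP p with tool x axis at yaw deg (mod 180), pointing down"""
    st=st or bot.read_state();R=Ro.from_rotvec(st['ee_rot']);p0=np.array(st['position'])
    cur=np.degrees(np.arctan2(*R.as_matrix()[[1,0],0]))
    if yaw is None: yaw=cur
    out=[]
    for y in (yaw,yaw+180):
        y=np.radians(y);T=np.array([[np.cos(y),np.sin(y),0],[np.sin(y),-np.cos(y),0],[0,0,-1]]).T
        T=np.column_stack([[np.cos(y),np.sin(y),0],[np.sin(y),-np.cos(y),0],[0,0,-1]])
        rv=np.degrees((R.inv()*Ro.from_matrix(T)).as_rotvec())/8
        out.append(np.round(np.r_[rv,R.inv().apply(np.array(p)-p0)],2))
    print('goal',p,'yaw now %.1f want %.1f'%(cur,yaw if False else np.degrees(y)-180),*[o.tolist() for o in out],sep='\n  ')
E
python3 - <<'E'
from h import *
f=bot.grab_frame('top')
for n,z in [('sheet_mid',10),('lower_face',70),('stand_mid',30),('upper_face',40)]:
    for r in bot.regions_of(f,n)[:3]: print(n,round(r['confidence'],2),np.round(r['position']),r['mask'].sum(),rect(f,r['mask'],z))
hsv=cv2.cvtColor(f['pixels'],cv2.COLOR_RGB2HSV)
for px in [(240,150),(290,152),(234,217),(287,222)]: print(px,np.round(at(f,px,30)))
s=bot.read_state();print(s['joint_positions'])
goal([560,-20,300],None,s);goal([490,370,250],27,s);
w=bot.grab_frame('wrist');print(w['mount'],w['fx'],w['cx'],w['cy'])
E
```

```text
sheet_mid 0.86 [143. 207.] 1660 (array([490.6, 372.4]), array([184.4, 125.1]), 28.1)
sheet_mid 0.8 [101. 265.] 1596 (array([300.1, 518.3]), array([121. , 180.4]), -34.8)
lower_face 0.7 [261. 179.] 1324 (array([562.5, -16.2]), array([127.2, 128.5]), -0.4)
lower_face 0.65 [348. 169.] 691 (array([ 585.5, -284.4]), array([87.3, 96.4]), -46.4)
stand_mid 0.85 [261. 200.] 2671 (array([562.8, -16.2]), array([176.4, 247.8]), -4.2)
upper_face 0.97 [356. 224.] 1312 (array([ 424.8, -320.8]), array([127.1, 128.7]), -46.0)
(240, 150) [669.  59.  30.]
(290, 152) [ 661. -107.   30.]
(234, 217) [448.  78.  30.]
(287, 222) [430. -93.  30.]
[ 1.15251888  0.61490118 -0.01265576  1.42337408  0.0080955   1.10336356
 -0.04040527]
goal
  [560, -20, 300]
  yaw now 22.5 want 22.5
  [0.0, -0.0, -0.0, 509.92, -417.64, -81.32]
  [-0.0, -0.0, 22.5, 509.92, -417.64, -81.32]
goal
  [490, 370, 250]
  yaw now 22.5 want 27.0
  [0.0, -0.0, -0.57, 594.16, -804.81, -31.31]
  [-0.0, -0.0, 21.93, 594.16, -804.81, -31.31]
[[-1.29315652e-04 -9.54096711e-01 -2.99498664e-01  8.36852579e+01]
 [ 9.99999727e-01 -3.41276872e-04  6.55413691e-04 -3.74531533e-01]
 [-7.27540014e-04 -2.99498497e-01  9.54096495e-01 -1.66253813e+02]
 [ 0.00000000e+00  0.00000000e+00  0.00000000e+00  1.00000000e+00]] 297.3186396354542 258.7638537039592 194.89547497353868
```

Request:
{"op": "jog_arm", "data": {"increments": [[0,0,0,510,-418,-60,0],[0,0,0,510,-418,-60,0],[0,0,0,510,-418,-60,0],[0,0,0,510,-418,-60,0],[0,0,0,510,-418,-60,0],[0,0,0,510,-418,-60,0],[0,0,0,510,-418,-60,0],[0,0,0,510,-418,-60,0],[0,0,0,510,-418,-60,0],[0,0,0,560,-600,-60,0],[0,0,0,594,-805,-60,0],[0,0,0,594,-805,-60,0]]}}

```text
t: 2.8
position: [474.0, -55.0, 265.5]
ee_rot: [3.081, 0.612, 0.001]
wrist_force: [0.7, 0.3, 0.4]
opening: 1.002
gripper_force: 0.0
```

```bash
python3 - <<'E'
from h import *
s=bot.read_state();print(s['t'],s['joint_positions'],s['position'])
goal([480,360,210],28.1,s)
E
```

```text
2.8 [ 0.182864    0.30074446 -0.15024348  1.83039227  0.0522326   1.0132956
 -1.16724249] [474.03016898 -54.95107005 265.47622101]
goal
  [480, 360, 210]
  yaw now 22.5 want 28.1
  [0.0, -0.01, -0.71, 163.95, -381.23, 55.48]
  [-0.01, -0.0, 21.79, 163.95, -381.23, 55.48]
```

Request:
{"op": "jog_arm", "data": {"increments": [[0,0,-0.7,164,-381,55,0],[0,0,-0.7,164,-381,55,0],[0,0,-0.7,164,-381,55,0],[0,0,-0.7,164,-381,55,0],[0,0,-0.7,164,-381,55,0],[0,0,-0.7,164,-381,55,0],[0,0,-0.7,164,-381,55,0],[0,0,-0.7,164,-381,55,0],[0,0,-0.7,164,-381,55,0],[0,0,-0.7,164,-381,55,0],[0,0,-0.7,164,-381,55,0],[0,0,-0.7,164,-381,55,0]]}}

```text
t: 4.0
position: [481.1, 354.8, 210.5]
ee_rot: [3.047, 0.755, 0.001]
wrist_force: [-0.4, -0.2, 0.0]
opening: 1.0
gripper_force: 0.0
```

```bash
python3 - <<'E'
from h import *
s=bot.read_state();print(s['t'],s['joint_positions'],s['position'],s['qd'].max())
w=bot.grab_frame('wrist');save(w,'w1')
for r in bot.regions_of(w,'sheet_mid')[:3]: print(round(r['confidence'],2),np.round(r['position']),r['mask'].sum(),rect(w,r['mask'],9,s))
for r in bot.spot_point(w,'sheet_mid')[:3]: print(round(r['confidence'],2),np.round(r['position']),at(w,r['position'],5,s))
E
```

```text
4.0 [-0.5211299   0.55008667 -0.24537769  1.58863716  0.15184657  1.02202611
 -1.89634908] [481.13555397 354.80987872 210.48194063] 0.005455747703864183
0.91 [247. 150.] 10084 (array([488.3, 374.5]), array([181.3, 119.9]), 28.7)
0.61 [113. 222.] 5531 (array([298.8, 519.3]), array([120. , 187.5]), -34.4)
0.88 [103. 229.] [295.16002404 522.39617655   5.        ]
0.58 [246. 159.] [486.25792068 375.63594175   5.        ]
```

View pics/w1.png

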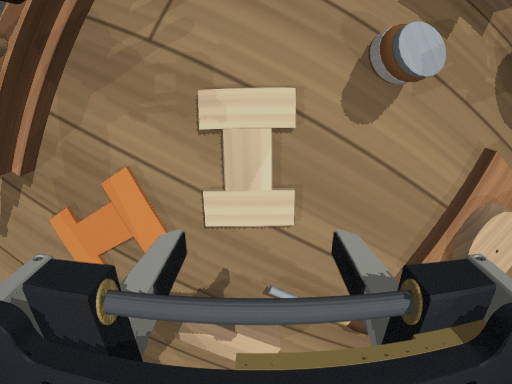

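```bash
python3 - <<'E'
from h import *
goal([488.3,374.5,4],28.7)
E
```

```text
goal
  [488.3, 374.5, 4]
  yaw now 27.9 want 28.7
  [0.01, -0.0, -0.1, 15.29, -13.28, 206.67]
  [-0.01, -0.01, 22.4, 15.29, -13.28, 206.67]
```

Request:
{"op": "jog_arm", "data": {"increments": [[0,0,-0.1,15.3,-13.3,50,0],[0,0,-0.1,15.3,-13.3,100,0],[0,0,-0.1,15.3,-13.3,140,0],[0,0,-0.1,15.3,-13.3,170,0],[0,0,-0.1,15.3,-13.3,190,0],[0,0,-0.1,15.3,-13.3,200,0],[0,0,-0.1,15.3,-13.3,206,0],[0,0,-0.1,15.3,-13.3,206,0],[0,0,-0.1,15.3,-13.3,206,255],[0,0,-0.1,15.3,-13.3,206,255],[0,0,-0.1,15.3,-13.3,206,255],[0,0,-0.1,15.3,-13.3,206,255]], "newtons": 20}}

```text
t: 5.35
position: [487.4, 376.9, 4.8]
ee_rot: [-3.042, -0.783, -0.002]
wrist_force: [-0.4, 0.1, 0.5]
opening: 0.704
gripper_force: 0.0
```

Request:
{"op": "jog_arm", "data": {"increments": [[0,0,0,0,0,0,255],[0,0,0,0,0,0,255],[0,0,0,0,0,0,255],[0,0,0,0,0,0,255]]}}

```text
t: 5.75
position: [487.5, 376.6, 4.6]
ee_rot: [3.042, 0.782, 0.001]
wrist_force: [0.2, -1.0, 4.1]
opening: 0.643
gripper_force: 20.0
```

```bash
python3 - <<'E'
from h import *
goal([425,170,290],-4)
E
```

```text
goal
  [425, 170, 290]
  yaw now 28.8 want -4.0
  [0.0, -0.0, 4.11, -154.24, 150.9, -285.47]
  [0.01, 0.0, -18.39, -154.24, 150.9, -285.47]
```

Request:
{"op": "jog_arm", "data": {"increments": [[0,0,0,0,0,-10,255],[0,0,0,0,0,-40,255],[0,0,0,0,0,-80,255],[0,0,0.5,0,0,-120,255],[0,0,1,-20,20,-160,255],[0,0,2,-50,50,-200,255],[0,0,3,-80,80,-230,255],[0,0,4,-110,110,-260,255],[0,0,4.1,-135,135,-280,255],[0,0,4.1,-150,150,-285,255],[0,0,4.1,-154,151,-285,255],[0,0,4.1,-154,151,-285,255]]}}

```text
t: 6.95
position: [424.4, 170.4, 289.2]
ee_rot: [-3.139, 0.108, 0.0]
wrist_force: [-0.0, 0.3, -0.9]
opening: 0.639
gripper_force: 20.0
```

```bash
python3 - <<'E'
from h import *
s=bot.read_state();print(s['t'],s['joint_positions'],s['position'],s['opening'],s['gripper_force'])
w=bot.grab_frame('wrist');save(w,'w2')
for n,z in [('lower_face',70),('stand_mid',30),('sheet_mid',s['position'][2]+5)]:
  for r in bot.regions_of(w,n)[:3]: print(n,round(r['confidence'],2),np.round(r['position']),r['mask'].sum(),rect(w,r['mask'],z,s))
  for r in bot.spot_point(w,n)[:3]: print(n,round(r['confidence'],2),np.round(r['position']),at(w,r['position'],z,s))
E
```

```text
6.95 [-0.35787198  0.24403317 -0.09058736  1.83720467  0.02398003  1.06129276
 -2.09723282] [424.36258796 170.41793144 289.2069815 ] 0.639268761603673 19.999685883522034
lower_face 0.93 [383.  64.] 6392 (array([558. , -11.1]), array([128.3, 136.3]), -62.5)
lower_face 0.84 [387.  63.] [560.58680354 -12.36512916  70.        ]
stand_mid 0.94 [360.  26.] 6918 (array([561.7, -13.3]), array([177.8, 241.7]), -4.7)
sheet_mid 0.94 [259. 174.] 33472 (array([423.1, 170.6]), array([120. , 180.1]), -4.0)
sheet_mid 0.56 [ 83. 228.] 3041 (array([432.1, 292.4]), array([44. , 67.5]), -35.7)
sheet_mid 0.92 [261. 244.] [426.4489481  169.15627137 294.2069815 ]
sheet_mid 0.68 [ 83. 243.] [431.07638787 291.88839082 294.2069815 ]
```

View pics/w2.png

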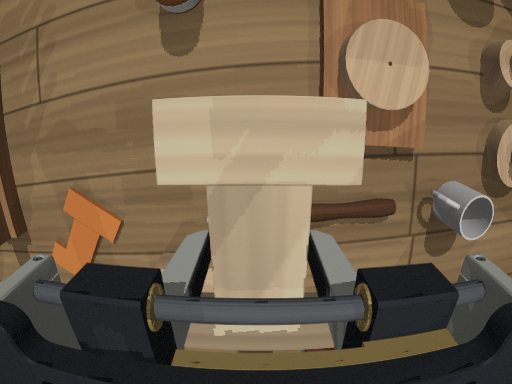

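```bash
python3 - <<'E'
from h import *
goal([562,-14,110],-4.4)
E
```

```text
goal
  [562, -14, 110]
  yaw now -3.9 want -4.4
  [0.0, 0.01, 0.07, 149.32, 175.36, 178.38]
  [-0.01, 0.0, -22.43, 149.32, 175.36, 178.38]
```

Request:
{"op": "jog_arm", "data": {"increments": [[0,0,0,30,35,20,255],[0,0,0,60,70,50,255],[0,0,0,90,105,90,255],[0,0,0,120,140,120,255],[0,0,0,140,165,150,255],[0,0,0,149,175,170,255],[0,0,0,149.3,175.4,178,255],[0,0,0,149.3,175.4,178,255],[0,0,0,149.3,175.4,178,255]]}}

```text
t: 8.2
position: [562.1, -13.0, 111.8]
ee_rot: [-3.138, 0.104, -0.001]
wrist_force: [-0.4, -0.5, -0.1]
opening: 0.645
gripper_force: 20.0
```

```bash
python3 - <<'E'
from h import *
s=bot.read_state();print(s['t'],s['joint_positions'],s['position'],s['wrist_force'])
goal([562,-14,75],-4.4)
E
```

```text
8.2 [ 1.07164730e-03  6.06305741e-01 -2.47250809e-02  1.80500719e+00
  1.88478473e-02  7.29834816e-01 -1.67040228e+00] [562.12662547 -13.00870465 111.77063327] [-0.41277887 -0.51837467 -0.13491179]
goal
  [562, -14, 75]
  yaw now -3.8 want -4.4
  [-0.01, -0.0, 0.08, -0.08, 1.06, 36.77]
  [0.01, -0.02, -22.42, -0.08, 1.06, 36.77]
```

Request:
{"op": "jog_arm", "data": {"increments": [[0,0,0,0,1,10,255],[0,0,0,0,1,20,255],[0,0,0,0,1,28,255],[0,0,0,0,1,32,255],[0,0,0,0,1,34,255],[0,0,0,0,1,36,255],[0,0,0,0,1,36,255]]}}

```text
t: 8.9
position: [561.9, -16.2, 75.0]
ee_rot: [-3.14, 0.108, 0.0]
wrist_force: [0.1, 1.1, -1.0]
opening: 0.648
gripper_force: 20.0
```

Request:
{"op": "jog_arm", "data": {"increments": [[0,0,0,0,0,0.5,255],[0,0,0,0,0,1,255],[0,0,0,0,0,1,255]]}}

```text
t: 9.2
position: [562.2, -16.2, 74.6]
ee_rot: [-3.14, 0.108, -0.001]
wrist_force: [-0.2, 1.0, 0.6]
opening: 0.641
gripper_force: 20.0
```

Request:
{"op": "jog_arm", "data": {"increments": [[0,0,0,0,0,0.5,255],[0,0,0,0,0,1,255],[0,0,0,0,0,1,255]]}}

```text
t: 9.5
position: [562.2, -16.1, 74.5]
ee_rot: [-3.14, 0.108, -0.002]
wrist_force: [-1.6, -0.8, 8.0]
opening: 0.642
gripper_force: 20.0
```

Request:
{"op": "jog_arm", "data": {"increments": [[0,0,0,0,0,-1,150],[0,0,0,0,0,-1,40],[0,0,0,0,0,-1,0],[0,0,0,0,0,-1,0],[0,0,0,0,0,-1,0],[0,0,0,0,0,-1,0],[0,0,0,0,0,-30,0],[0,0,0,0,0,-70,0],[0,0,0,0,0,-110,0],[0,0,0,0,0,-150,0],[0,0,0,0,0,-170,0],[0,0,0,0,0,-170,0]]}}

```text
t: 10.7
position: [564.0, -16.2, 246.8]
ee_rot: [-3.139, 0.108, -0.013]
wrist_force: [0.2, -0.1, 0.2]
opening: 0.998
gripper_force: 0.0
```

```bash
python3 - <<'E'
from h import *
s=bot.read_state();print(s['t'],s['position'],s['opening'])
w=bot.grab_frame('wrist');save(w,'w3')
for n,z in [('sheet_mid',79),('lower_face',70),('stand_mid',30),('upper_tenon',55)]:
  for r in bot.regions_of(w,n)[:2]: print(n,round(r['confidence'],2),np.round(r['position']),r['mask'].sum(),rect(w,r['mask'],z,s))
f=bot.grab_frame('top')
for r in bot.regions_of(f,'sheet_mid')[:3]: print(np.round(r['position']),rect(f,r['mask'],79))
goal([440,-310,260],None)
E
```

```text
10.7 [564.02722766 -16.17936963 246.75083265] 0.9983850708420625
sheet_mid 0.87 [258. 169.] 11767 (array([560.9, -16.1]), array([120.4, 179.7]), -3.8)
sheet_mid 0.47 [ 17. 267.] 33 (array([440.4, 423.3]), array([ 9. , 24.1]), -55.4)
lower_face 0.78 [283. 177.] 3030 (array([560.9, -16.9]), array([129.2,  78. ]), 86.0)
stand_mid 0.82 [258. 100.] 7085 (array([560.4, -15.9]), array([171.7, 242.1]), -4.3)
upper_tenon 0.57 [445. 235.] 3454 (array([ 457.9, -302.5]), array([145.8, 102.3]), 86.2)
upper_tenon 0.24 [420.  22.] 4012 (array([ 750.8, -246. ]), array([ 85.7, 131.3]), -81.1)
[100. 266.] (array([303.2, 492.2]), array([117.3, 176.3]), -35.1)
[243. 201.] (array([502.4,  42.4]), array([ 9.4, 47.4]), -0.2)
goal
  [440, -310, 260]
  yaw now -3.9 want -3.9
  [0.0, 0.02, 0.0, -100.72, 301.53, -18.0]
  [-0.03, 0.0, -22.5, -100.72, 301.53, -18.0]
```

View pics/w3.png

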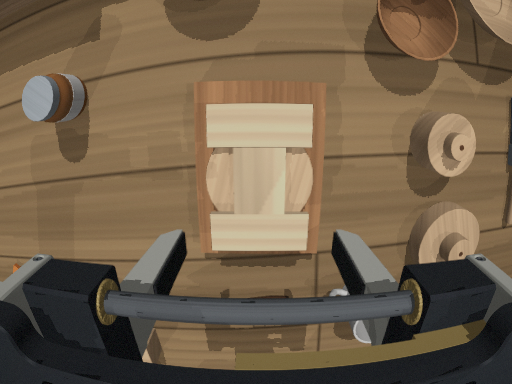

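The sheet is flat and centred on the lower blank at about (258,170), along the stand. Next is the upper blank.

Request:
{"op": "jog_arm", "data": {"increments": [[0,0,0,-15,45,-15,0],[0,0,0,-30,90,-15,0],[0,0,0,-45,135,-10,0],[0,0,0,-60,180,0,0],[0,0,0,-75,225,5,0],[0,0,0,-90,265,10,0],[0,0,0,-105,295,15,0],[0,0,0,-112,311,15,0],[0,0,0,-112,311,15,0],[0,0,0,-112,311,15,0]]}}

```text
t: 12.05
position: [429.2, -317.7, 227.6]
ee_rot: [-3.138, 0.108, 0.0]
wrist_force: [0.6, 0.8, -0.4]
opening: 0.998
gripper_force: 0.0
```

```bash
python3 - <<'E'
from h import *
s=bot.read_state();print(s['t'],s['position'],s['joint_positions'])
w=bot.grab_frame('wrist');save(w,'w4')
for n,z in [('upper_tenon',55),('upper_face',0)]:
  for r in bot.regions_of(w,n)[:2]: print(n,round(r['confidence'],2),np.round(r['position']),r['mask'].sum(),rect(w,r['mask'],40,s))
  for r in bot.spot_point(w,n)[:2]: print(n,round(r['confidence'],2),np.round(r['position']),at(w,r['position'],z,s))
E
```

```text
12.05 [ 429.15875191 -317.74942513  227.62003526] [ 0.56952151  0.42522564  0.04015997  1.7478369  -0.02145463  0.97000605
 -1.02106307]
upper_tenon 0.91 [265. 173.] 8300 (array([ 424.4, -323.4]), array([129.1, 127.3]), 38.5)
upper_tenon 0.91 [264. 179.] [ 425.35225813 -323.25749793   55.        ]
upper_face 0.63 [264. 175.] 8329 (array([ 424.3, -323.4]), array([128.9, 128. ]), 42.2)
upper_face 0.55 [261. 182.] [ 407.39135995 -318.73009579    0.        ]
```

View pics/w4.png

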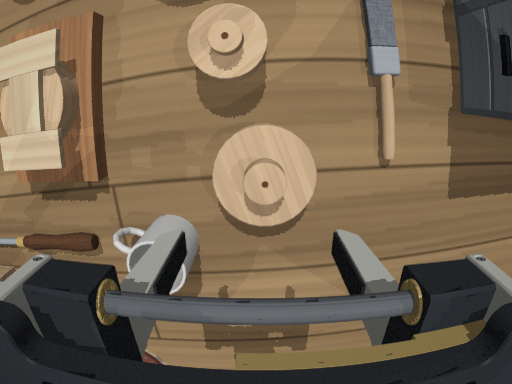

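```bash
python3 - <<'E'
from h import *
s=bot.read_state()
goal([425,-323.3,45],None,s)
E
```

```text
goal
  [425, -323.3, 45]
  yaw now -3.8 want -3.8
  [-0.0, -0.0, 0.0, -4.39, 6.46, 183.16]
  [0.0, -0.01, -22.5, -4.39, 6.46, 183.16]
```

Request:
{"op": "jog_arm", "data": {"increments": [[0,0,0,-4.4,6.5,40,0],[0,0,0,-4.4,6.5,80,0],[0,0,0,-4.4,6.5,120,0],[0,0,0,-4.4,6.5,150,0],[0,0,0,-4.4,6.5,170,0],[0,0,0,-4.4,6.5,180,0],[0,0,0,-4.4,6.5,182,0],[0,0,0,-4.4,6.5,182,0],[0,0,0,-4.4,6.5,182,255],[0,0,0,-4.4,6.5,182,255],[0,0,0,-4.4,6.5,182,255],[0,0,0,-4.4,6.5,182,255]], "newtons": 40}}

```text
t: 13.5
position: [424.1, -325.1, 46.6]
ee_rot: [3.139, -0.108, 0.001]
wrist_force: [-0.1, -0.8, 0.2]
opening: 0.704
gripper_force: 0.0
```

Request:
{"op": "jog_arm", "data": {"increments": [[0,0,0,0,0,0,255],[0,0,0,0,0,0,255],[0,0,0,0,0,0,255],[0,0,0,0,0,0,255]]}}

```text
t: 13.9
position: [423.9, -324.5, 46.2]
ee_rot: [-3.139, 0.108, 0.0]
wrist_force: [-0.0, 0.7, 1.6]
opening: 0.53
gripper_force: 40.0
```

Request:
{"op": "jog_arm", "data": {"increments": [[0,0,0,0,0,-5,255],[0,0,0,0,0,-20,255],[0,0,0,0,0,-45,255],[0,0,0,0,0,-75,255],[0,0,0,0,0,-105,255],[0,0,0,0,0,-130,255],[0,0,0,0,0,-145,255],[0,0,0,0,0,-150,255],[0,0,0,0,0,-150,255],[0,0,0,0,0,-150,255]]}}

```text
t: 14.9
position: [423.0, -324.3, 194.8]
ee_rot: [-3.138, 0.108, 0.004]
wrist_force: [0.4, -0.2, -4.2]
opening: 0.533
gripper_force: 40.0
```

```bash
python3 - <<'E'
from h import *
s=bot.read_state();print(s['t'],s['position'],s['wrist_force'],s['opening'])
w=bot.grab_frame('wrist')
for r in bot.regions_of(w,'upper_tenon')[:1]: print(round(r['confidence'],2),np.round(r['position']),rect(w,r['mask'],s['position'][2]-6,s))
goal([561,-16,195],None,s)
E
```

```text
14.9 [ 422.97042664 -324.26754247  194.79692846] [ 0.44085922 -0.15477182 -4.19171939] 0.5328300601776642
0.85 [258. 212.] (array([ 433.1, -324.8]), array([127.4, 114.9]), 86.1)
goal
  [561, -16, 195]
  yaw now -4.0 want -4.0
  [-0.01, 0.02, -0.0, 116.46, -317.05, -0.02]
  [0.03, 0.02, 22.5, 116.46, -317.05, -0.02]
```

Request:
{"op": "jog_arm", "data": {"increments": [[0,0,0,8,-20,0,255],[0,0,0,22,-60,0,255],[0,0,0,38,-105,0,255],[0,0,0,55,-150,0,255],[0,0,0,72,-195,0,255],[0,0,0,88,-240,0,255],[0,0,0,101,-278,0,255],[0,0,0,111,-304,0,255],[0,0,0,115,-315,0,255],[0,0,0,115,-317,0,255],[0,0,0,115,-317,0,255],[0,0,0,115,-317,0,255]]}}

```text
t: 16.2
position: [559.6, -19.5, 195.9]
ee_rot: [3.138, -0.114, -0.002]
wrist_force: [0.1, -0.4, -4.6]
opening: 0.53
gripper_force: 40.0
```

```bash
python3 - <<'E'
from h import *
s=bot.read_state();print(s['t'],s['position'],s['wrist_force'],s['opening'])
w=bot.grab_frame('wrist');save(w,'w5')
for n,z in [('upper_tenon',s['position'][2]-6),('sheet_mid',80)]:
  for r in bot.regions_of(w,n)[:1]: print(n,round(r['confidence'],2),np.round(r['position']),rect(w,r['mask'],z,s))
goal([559.5,-16,126],-4.2,s)
E
```

```text
16.2 [559.61218967 -19.53477136 195.9111833 ] [ 0.06792402 -0.43800771 -4.55176678] 0.5299645780887822
upper_tenon 0.65 [259. 213.] (array([569.8, -19.9]), array([128.1, 115.1]), 87.3)
sheet_mid 0.63 [253. 116.] (array([625.9, -20.8]), array([119.8,  49.5]), 85.8)
goal
  [559.5, -16, 126]
  yaw now -4.2 want -4.2
  [0.01, 0.01, 0.0, -0.29, -3.65, 69.9]
  [-0.01, 0.02, -22.5, -0.29, -3.65, 69.9]
```

View pics/w5.png

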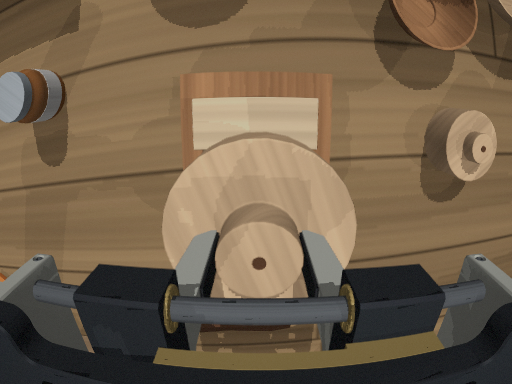

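The blank hangs level at about (259,215), centred over the sheet. I'll lower it gently.

Request:
{"op": "jog_arm", "data": {"increments": [[0,0,0,0,-1,8,255],[0,0,0,0,-3,20,255],[0,0,0,0,-3,35,255],[0,0,0,0,-3,48,255],[0,0,0,0,-3,57,255],[0,0,0,0,-3,62,255],[0,0,0,0,-3,65,255],[0,0,0,0,-3,67,255],[0,0,0,0,-3,67,255],[0,0,0,0,-3,67,255]]}}

```text
t: 17.35
position: [561.0, -13.5, 129.6]
ee_rot: [-3.14, 0.108, -0.002]
wrist_force: [-0.4, -0.1, -4.7]
opening: 0.531
gripper_force: 40.0
```

Request:
{"op": "jog_arm", "data": {"increments": [[0,0,0,0,0,0.5,255],[0,0,0,0,0,1,255],[0,0,0,0,0,1,255],[0,0,0,0,0,1,255]]}}

```text
t: 17.75
position: [560.7, -13.6, 128.2]
ee_rot: [-3.14, 0.108, -0.0]
wrist_force: [0.7, -1.2, -4.1]
opening: 0.53
gripper_force: 40.0
```

Request:
{"op": "jog_arm", "data": {"increments": [[0,0,0,0,0,0.5,255],[0,0,0,0,0,1,255],[0,0,0,0,0,1.4,255],[0,0,0,0,0,1.4,255]]}}

```text
t: 18.15
position: [560.6, -13.5, 126.6]
ee_rot: [-3.14, 0.108, 0.0]
wrist_force: [0.3, 1.1, -4.4]
opening: 0.529
gripper_force: 40.0
```

Request:
{"op": "jog_arm", "data": {"increments": [[0,0,0,0,0,0.4,255],[0,0,0,0,0,0.8,255],[0,0,0,0,0,0.8,255],[0,0,0,0,0,0.8,255]]}}

```text
t: 18.55
position: [560.7, -13.6, 126.2]
ee_rot: [-3.14, 0.108, -0.0]
wrist_force: [-0.6, 0.0, -2.1]
opening: 0.533
gripper_force: 40.0
```

Contact is starting to show. I'll go a touch more.

Request:
{"op": "jog_arm", "data": {"increments": [[0,0,0,0,0,0.4,255],[0,0,0,0,0,0.8,255],[0,0,0,0,0,0.8,255],[0,0,0,0,0,0.8,255]]}}

```text
t: 18.95
position: [560.8, -13.6, 126.2]
ee_rot: [-3.14, 0.109, -0.001]
wrist_force: [-2.8, -0.4, 5.1]
opening: 0.531
gripper_force: 40.0
```

Request:
{"op": "jog_arm", "data": {"increments": [[0,0,0,0,0,0,100],[0,0,0,0,0,0,80],[0,0,0,0,0,0,40],[0,0,0,0,0,0,0],[0,0,0,0,0,0,0],[0,0,0,0,0,-5,0],[0,0,0,0,0,-30,0],[0,0,0,0,0,-65,0],[0,0,0,0,0,-100,0],[0,0,0,0,0,-130,0],[0,0,0,0,0,-130,0],[0,0,0,0,0,-130,0]]}}

```text
t: 20.15
position: [560.8, -13.5, 255.9]
ee_rot: [-3.14, 0.108, -0.002]
wrist_force: [0.1, -0.1, 1.3]
opening: 1.0
gripper_force: 0.0
```

```bash
python3 - <<'E'
from h import *
s=bot.read_state();print(s['t'],s['position'],s['opening'])
w=bot.grab_frame('wrist');save(w,'w6')
for n,z in [('upper_tenon',120),('stand_mid',30)]:
  for r in bot.regions_of(w,n)[:1]: print(n,round(r['confidence'],2),np.round(r['position']),rect(w,r['mask'],z,s))
for r in bot.regions_of(w,'sheet_mid')[:1]: print(np.round(r['position']),rect(w,r['mask'],80,s))
E
```

```text
20.15 [560.81212298 -13.53055608 255.86192519] 0.9999962583209815
upper_tenon 0.62 [258. 182.] (array([561. , -13.6]), array([129.4, 127.8]), 24.7)
stand_mid 0.89 [263.  99.] (array([560.2, -16.6]), array([172.6, 242.2]), -4.2)
[264. 117.] (array([561.2, -15.9]), array([121.3, 181. ]), -4.1)
```

View pics/w6.png

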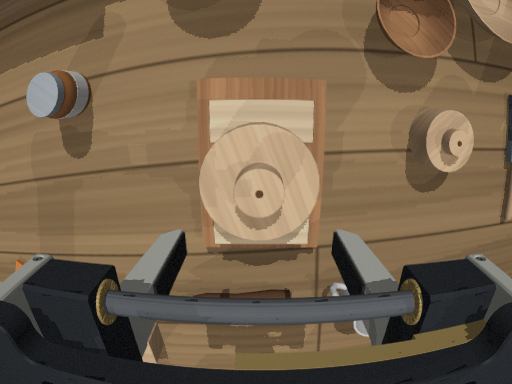

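The upper blank at (258,182) is on the sheet, tenon up, within about 3 mm of centre. The gripper is clear, so I'll hand in the job.

```bash
python3 -c "
from station import bot
print(bot.job_done())"
```

```text
the job is handed in; nothing more can be done
None
```

The stack is built and handed in: the sheet lies flat on the lower blank along the stand, and the upper blank sits tenon up within about 3 mm of centre, all released at about 20 s; no verdict was returned.

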